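Lock the organiser box with its curved pin

ROBOT

A 7-joint arm with a two-finger parallel gripper is mounted at the origin on the work surface. World frame = base frame: x ahead of the robot, y to its left, z up, the work surface at z = 0. Lengths are in mm, angles in rad, forces in N, time in s.
With the tool pointing down it reaches from about 350 to 900 mm from the base axis. Payload 19.9 kg.
Tool frame: the origin (TCP) lies at the very end of the fingers, on their centre line; the grasp point (between the pads) lies 19 mm behind it; z points along the fingers, y is the direction in which the jaws open and shut (so a half turn about z gives the same grasp; the last joint's range is limited). The gripper opens to 94 mm and grips with 3 to 60 N. Pads are 16 mm wide; open, the fingers measure 119 mm over their backs; the gripper's body (75 mm by 177 mm) begins 78 mm behind the grasp point.
Start: joints at [1.169, 0.417, -0.01, 1.614, 0.005, 1.111, -0.053], TCP at [220.047, -584.96, 205.425] pointing down, gripper open.
Joint ranges: [-2.81, 2.81], [-0.39, 2.02], [-1.27, 1.25], [0.06, 2.57], [-1.19, 4.33], [0.19, 2], [-2.82, 2.82]. Speed limits (rad/s): [1.89, 1.89, 2.39, 2.39, 3.01, 3.01, 3.01].

INTERFACE

Orientations are given as a 3x3 rotation matrix whose columns are the frame's x, y, z axes.
In Python, from workcell import state, camera, hand_in gives the robot as it stands.
- The arm moves only by the tool step_arm, never from a script. Its argument "rows" is a list of rows, each a list of 3 entries, a list of its own where there are three numbers: the opening, from 0 (shut) to 1 (fully open), then the shift along the tool's x, y, z in m, then the turn about the tool's z in rad. A call has exactly 10 rows; each row is the pose to reach, as a shift and turn from the pose commanded when the call began, along the tool's axes at that moment; what a row does not reach only later rows make up. A row lasts 1/10 s, in which the tool goes at most 50 mm and 8.59 degrees, less where a joint would pass 70% of its speed; a pose out of reach is approached as far as the arm can. A call with a gripper value outside its range is refused whole. The fingers move at their own pace and stop on an object; the grip force is fixed at half the most. Time passes only in rows, so rows that repeat a pose let the fingers close, or fill a call up. It gives the time, the measured TCP pose, the force and the opening at its end, in the units of the state.
- state(): the state, without advancing time (a new reading comes with each control period).
- camera(name): name is "scene" or "top" or "wrist"; returns a dict with "img" (400x640x3 uint8, red, green, blue), "mtx" (3x3 intrinsics, pixels), "extrinsics" (4x4, takes a point from camera to world coordinates); the wrist camera has in their place "mount" (4x4, takes a point from camera to tool coordinates, whose origin is the TCP and whose axes are the flange's). Camera axes: x right, y up, looking along -z (the intrinsics and any distortion apply to the point x, -y, -z); pixel columns grow to the right and rows downward; lengths in mm; the calibration is good to about 2 mm. The wrist camera is an equidistant fisheye: a pixel r from the principal point sees the ray r / f radians off the axis. A picture is of the moment at which its call begins: read the wrist's pose just before it. There is no depth.
- hand_in(): hands the job in, once; it reports no verdict.
The state is a dict: "time_s": time; "q": joint angles; "qd": joint speeds; "joint_torque": joint torques, N m; "position": TCP position; "tcp_rot": TCP orientation; "force": force on the tool from outside, world axes, zero at the start; "torque": the same for the moment, N m; "finger_gap": finger opening in mm.
Only numpy, scipy, OpenCV 4.12 (cv2) and the standard library are available. Lean on these libraries where they do the work, as an engineer would, in place of code of your own. Each camera call takes 0.05 s, during which the arm holds its last target.

TASK

Close the lid of the grey organiser box, then lock it: thread the curved pin tip-first through the steel staple at the lid's front, easing it round along its curve without forcing it, until its brass collar bears with a light but definite push on the adjustable stop beside the staple. Leave it lying flat on the lid with the red handle up, let go, and do not disturb the mallet, spatula or yellow clamps.

Things in the scene. Friction and masses are not known exactly. Their poses are not given: they have to be found in the camera images.
- box: Grey organiser box fixed to the bench, 240 x 240 mm, walls 60 mm high; origin under its centre on the bench; x from its front (staple side, towards the robot) to its hinge side, y to its left, z up. The shut lid is 8 mm thick, its top 68 mm above the bench. Locked, the pin lies on the lid: arc centre 50 mm behind the staple (box +x).
- lid (a joint): Lid angle in rad: 0 shut, positive open. Hinge line along box y at the far rim (120 mm in x from the box centre, 60 mm up); the lid is 240 mm from hinge to front edge. A stiff hinge holds it where it is left; pushing down on its top face 90 mm from the hinge shuts it with about 5 N.
- lid_front (a point): Point on the lid's upper face near its free front edge, 220 mm from the hinge and 60 mm left of the middle.
- staple: Closed upright steel eye fixed to the box, 100 mm in front of the box centre, standing up through a slot in the lid; axes as the box. Origin at the centre of its opening, 8 mm above the shut lid's top. Opening 12 mm wide (x), 16 mm high (z, from the lid's top up); the eye is 8 mm thick along y, the way the pin goes through. Bars 5 mm: its top is 21 mm above the lid.
- pin_grip (a point): Centre of the red upright handle of the loose curved pin, 30 mm above the pin's underside; axes as pin, z up. The handle is 22 mm (pin x) by 14 mm (pin y) by 60 mm high. Grip it across the 14 mm, closing along pin y, with the fingertips more than 21 mm above the pin's underside so that they clear collar and staple.
- pin_collar (a point): Point on the bar's axis in the pin's brass collar, 35 degrees along the arc from the handle. The collar reaches 5 mm inside and 18 mm outside the bar's axis, is 8 mm thick along the bar and 16 mm high. Its outer end meets the stop's stud when the handle is between about 47 (stud wound in) and 60 degrees (wound out) short of the staple, measured at the arc centre.
- pin_tip (a point): The pin's tip on the bar's axis, 104 degrees along the arc from the handle, 4 mm above the pin's underside; the last 14 degrees taper to 5 mm thick.
- pin: The curved pin (about 120 g), origin under the handle's centre: an 8 mm round steel bar bent flat in an arc of 50 mm radius, bar axis 4 mm above the underside. Arc centre at pin x = -50 mm, y = 0. From above, the arc runs anticlockwise from the handle (0 degrees). It goes in by turning anticlockwise about the arc centre, tip entering the staple from box +y.
- mallet: Bystander: wooden mallet lying on the bench, handle 180 mm long along its -x, head 90 mm long and 52 mm thick; origin on the bench near its middle.
- spatula: Bystander: stainless steel spatula lying along its x axis; origin on the bench under its middle.
- clamp_a: Bystander: yellow spring clamp lying on the bench, about 130 x 75 x 20 mm; origin under its pivot.
- clamp_b: Bystander: second yellow spring clamp, the same.
- stop: Adjustable stop on the staple's front cheek: 8 mm barrel with 7 mm brass stud, axis along box y, 12.5 mm in front of the staple's centre, 7 mm above the lid. Origin on the staple's entry face (+y). The stud sticks out 5 to 18 mm from there towards +y, set differently each time and not in the readings: feel for it. It stays put if not forced. A push of 7 to 10 N is right; 15 N is too much.
There are look-alikes about, which are no part of the job. Of the things like the pin, leave any that is purple; of the rest the smaller one is meant.

How it is judged:
By the outcome, as a careful person would: the job done as asked, in the order asked, and still so for the second after the job is handed in, with the robot touching nothing.
It also fails if it takes over 72 s, if anything falls off the work surface, if the arm or the gripper's body presses on something with over 40 N, if the wrist force passes 120 N, or if a joint passes its speed limit or range.

## Working session

There is one attempt and no reset: what is moved stays moved. The work goes in short steps, Python scripts to look and compute and a tool call to move; the robot and the scene stay as the last step left them, time stands still between calls to the robot, and variables do not carry over. Pictures are saved under pics/ and viewed, and the job is handed in when it is done.

Besides the shell and the picture viewer there is one more tool, called as name(argument=value, ...) on one line, values as JSON. step_arm: Moves the arm, as the interface text tells. Its arguments: {"type":"object","properties":{"rows":{"type":"array"}},"required":["rows"]}

```bash
mkdir -p pics; ls; python3 - <<'E'
from workcell import state,camera
import cv2,numpy as np
s=state(); print(s)
for n in ["scene","top","wrist"]:
    c=camera(n); cv2.imwrite(f"pics/{n}0.png",c["img"][:,:,::-1]); print(n,{k:(np.round(v,3).tolist() if k!="img" else 0) for k,v in c.items()})
E
```

```text
pics
{'time_s': 0.0, 'q': array([ 1.16950427,  0.41794935, -0.01033374,  1.61417929,  0.00471455,
        1.11069593, -0.05300206]), 'qd': array([ 0.00105726,  0.00025341, -0.00118923,  0.00019011, -0.00062288,
        0.00062827,  0.00043586]), 'joint_torque': array([ 5.25430078e-04, -8.51270199e+01,  6.39170744e-01, -4.26003706e+01,
       -4.89154283e-02,  1.86093425e-02,  9.72971975e-05]), 'position': array([ 219.91703318, -584.62521815,  204.83837044]), 'tcp_rot': array([[ 9.35955677e-01,  3.52117467e-01, -5.09718587e-04],
       [ 3.52117825e-01, -9.35955041e-01,  1.09525145e-03],
       [-9.14165134e-05, -1.20458781e-03, -9.99999270e-01]]), 'force': array([-0.05624327,  0.16357753, -0.27339396]), 'torque': array([-0.06220189, -0.00086145, -0.00700964]), 'finger_gap': 93.85805520848712}
scene {'img': 0, 'mtx': [[514.159, 0.0, 317.843], [0.0, 514.159, 199.702], [0.0, 0.0, 1.0]], 'extrinsics': [[-0.992, -0.072, 0.101, 679.321], [0.123, -0.702, 0.702, 1105.604], [0.02, 0.709, 0.705, 1130.068], [0.0, 0.0, 0.0, 1.0]]}
top {'img': 0, 'mtx': [[489.729, 0.0, 325.438], [0.0, 489.729, 195.857], [0.0, 0.0, 1.0]], 'extrinsics': [[0.132, 0.971, -0.201, 243.25], [-0.991, 0.129, -0.027, 40.112], [0.0, 0.202, 0.979, 1470.608], [0.0, 0.0, 0.0, 1.0]]}
wrist {'img': 0, 'mtx': [[309.707, 0.0, 319.343], [0.0, 309.707, 198.439], [0.0, 0.0, 1.0]], 'mount': [[-0.001, 0.969, 0.248, 71.196], [1.0, 0.001, -0.0, 0.288], [-0.0, 0.248, -0.969, -179.349], [0.0, 0.0, 0.0, 1.0]]}
```

View pics/scene0.png

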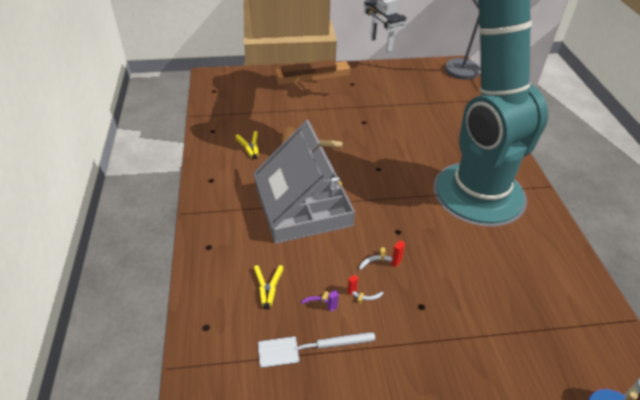

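View pics/top0.png

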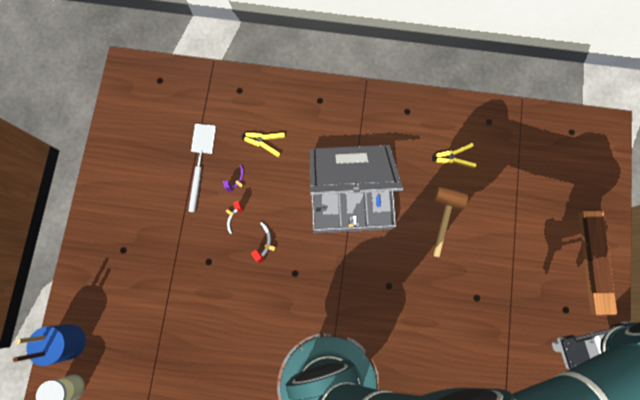

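View pics/wrist0.png

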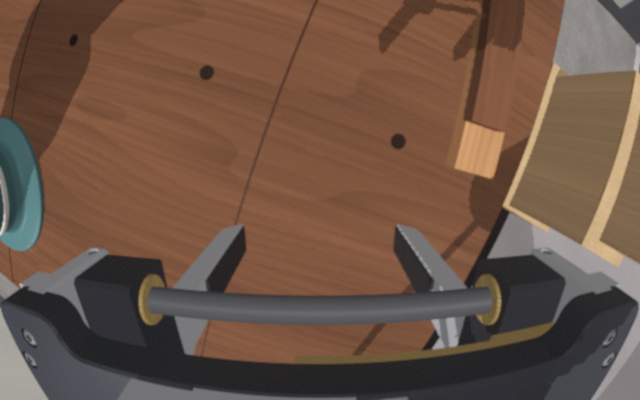

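Candidates for the pin, in top-view pixels: purple (235,180), which is excluded; red A with its handle at (238,206), which looks smaller; and red B with its handle at (256,255), which looks larger. I'll check this in a close crop and by size.

```bash
cat > h.py <<'E'
import numpy as np,cv2
from workcell import state,camera
def ray(c,u,v):
    K=c["mtx"];E=c["extrinsics"]
    d=np.array([(u-K[0,2])/K[0,0],-(v-K[1,2])/K[1,1],-1.]);return E[:3,3],E[:3,:3]@d
def onz(c,u,v,z):
    o,d=ray(c,u,v);t=(z-o[2])/d[2];return o+t*d
def proj(c,P):
    K=c["mtx"];E=c["extrinsics"];p=E[:3,:3].T@(np.asarray(P,float)-E[:3,3])
    return np.array([K[0,2]+K[0,0]*p[0]/-p[2],K[1,2]-K[1,1]*p[1]/-p[2]])
def wE(c,s):
    T=np.eye(4);T[:3,:3]=s["tcp_rot"];T[:3,3]=s["position"];return T@c["mount"]
def wray(c,s,u,v):
    K=c["mtx"];E=wE(c,s);a=np.array([u-K[0,2],v-K[1,2]]);r=np.hypot(*a);th=r/K[0,0]
    d=np.array([np.sin(th)*a[0]/r,-np.sin(th)*a[1]/r,-np.cos(th)]) if r>0 else np.array([0,0,-1.])
    return E[:3,3],E[:3,:3]@d
def wonz(c,s,u,v,z):
    o,d=wray(c,s,u,v);return o+d*(z-o[2])/d[2]
def wproj(c,s,P):
    K=c["mtx"];E=wE(c,s);p=E[:3,:3].T@(np.asarray(P,float)-E[:3,3]);q=np.array([p[0],-p[1],-p[2]])
    th=np.arctan2(np.hypot(q[0],q[1]),q[2]);n=np.hypot(q[0],q[1]);return np.array([K[0,2],K[1,2]])+K[0,0]*th*q[:2]/n
def tri(r1,r2):
    (a,d),(b,e)=r1,r2
    M=np.stack([d,-e],1);t=np.linalg.lstsq(M,b-a,rcond=None)[0]
    p,q=a+t[0]*d,b+t[1]*e;return (p+q)/2,np.linalg.norm(p-q)
E
python3 - <<'E'
from h import *
t=camera("top");s=camera("scene")
def crop(im,x0,y0,x1,y1,k,n): cv2.imwrite(n,cv2.resize(im[y0:y1,x0:x1,::-1],None,fx=k,fy=k,interpolation=cv2.INTER_CUBIC))
crop(t["img"],190,120,290,270,4,"pics/a1.png")
crop(t["img"],300,135,410,240,6,"pics/a2.png")
crop(s["img"],290,235,420,315,6,"pics/a3.png")
crop(s["img"],245,115,365,245,4,"pics/a4.png")
E
```

```text
(no output)
```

View pics/a1.png

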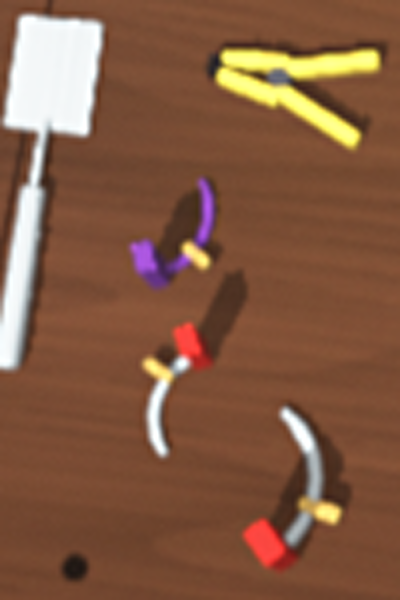

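View pics/a2.png

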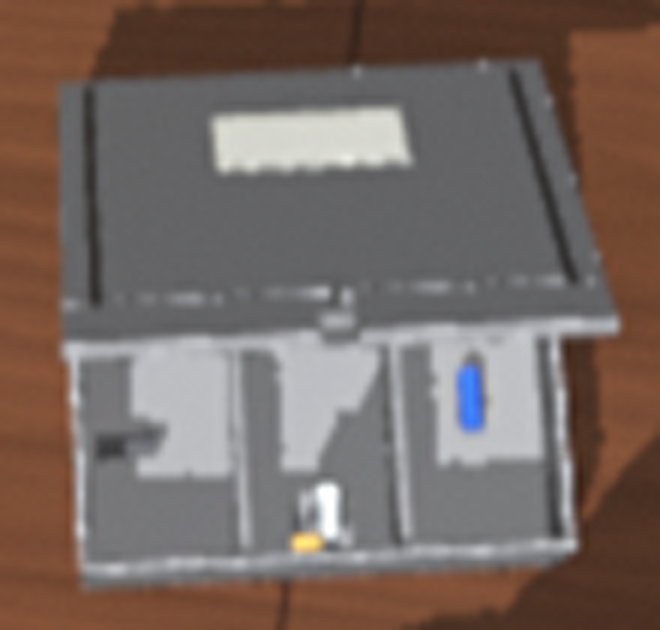

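View pics/a3.png

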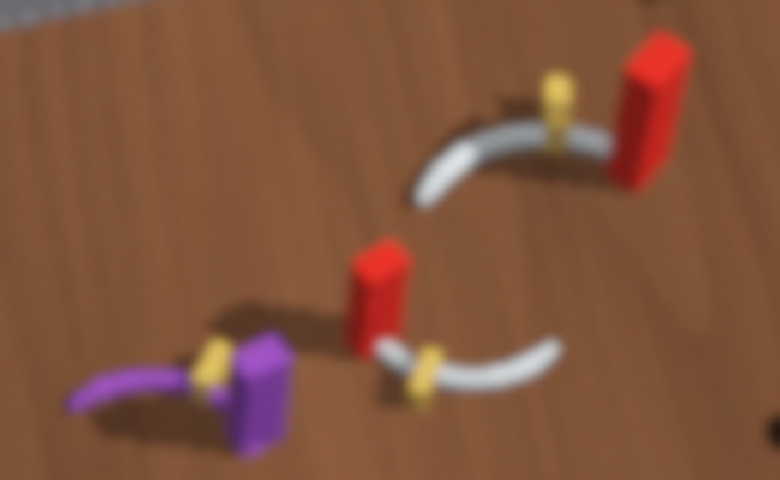

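View pics/a4.png

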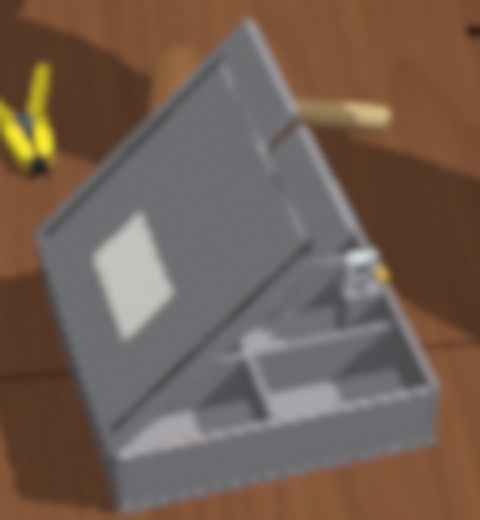

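The crops show that red A, at top (238,206) and scene (352,284), is the smaller red one, with its arc running anticlockwise from the handle. Red B is larger. Next I'll measure both pins and the box.

```bash
python3 - <<'E'
from h import *
t=camera("top");s=camera("scene")
T=lambda x,y:(190+x/4,120+y/4)
print("A tip",onz(t,*T(162,455),4).round(1),"A handle top",onz(t,*T(188,338),60).round(1))
print("B tip",onz(t,*T(285,408),4).round(1),"B handle top",onz(t,*T(262,540),70).round(1))
S=lambda x,y:(290+x/6,235+y/6)
print("scene A tip",onz(s,*S(558,347),4).round(1),"handle top",onz(s,*S(385,258),60).round(1), "bot",onz(s,*S(378,345),0).round(1))
B=lambda x,y:(300+x/6,135+y/6)
print("rim front L,R",onz(t,*B(80,565),60).round(1),onz(t,*B(578,545),60).round(1),"base front",onz(t,*B(85,590),0).round(1),onz(t,*B(578,556),0).round(1))
print("hinge rim?",onz(t,*B(65,350),60).round(1))
C=lambda x,y:(245+x/4,115+y/4)
print("scene rim front L",onz(s,*C(436,380),60).round(1),"base",onz(s,*C(432,440),0).round(1),"back L base",onz(s,*C(122,508),0).round(1),"backrim L",onz(s,*C(118,452),60).round(1))
print("staple top tri",tri(ray(t,*B(325,487)),ray(s,*C(362,256))))
print("lid far corners tri L", tri(ray(t,*B(60,88)),ray(s,*C(40,238))), "R?",)
print("lid front-edge corner (far from hinge)", tri(ray(t,*B(60,88)),ray(s,*C(40,238))))
E
```

```text
A tip [390.7 348.    4. ] A handle top [472.5 332.1  60. ]
B tip [438.2 261.9   4. ] B handle top [333.4 253.1  70. ]
scene A tip [389.5 348.4   4. ] handle top [468.  333.1  60. ] bot [467.3 336.    0. ]
rim front L,R [429.9 100.3  60. ] [ 471.4 -137.3   60. ] base front [425.6  98.7   0. ] [ 475.5 -145.4    0. ]
hinge rim? [534.2 122.2  60. ]
scene rim front L [426.6  93.9  60. ] base [426.1  98.1   0. ] back L base [659.2 139.9   0. ] backrim L [659.8 139.8  60. ]
staple top tri (array([472.38743551,  -9.31126172,  93.94181939]), np.float64(11.08452545472949))
lid far corners tri L (array([660.21940369, 122.20286577, 228.66063845]), np.float64(87.01984667377103)) R?
lid front-edge corner (far from hinge) (array([660.21940369, 122.20286577, 228.66063845]), np.float64(87.01984667377103))
```

```bash
python3 - <<'E'
from h import *
t=camera("top");s=camera("scene")
yaw=np.arctan2(41.5,237.6);x=np.array([np.cos(yaw),np.sin(yaw),0]);y=np.array([-x[1],x[0],0]);z=np.array([0,0,1])
O=np.array([566.8,.9,0]);print(yaw)
B=lambda p:((p-[300,135])*6).round().tolist();C=lambda p:((p-[245,115])*4).round().tolist()
for sg in (1,-1):
  H=O+120*x+sg*120*y+60*z; print("hinge",sg,B(proj(t,H)),C(proj(s,H)))
  for a in (.6,.8,1,1.2):
    P=H+240*(-np.cos(a)*x+np.sin(a)*z); print(a,B(proj(t,P)),C(proj(s,P)))
E
```

```text
0.17291895249186243
hinge 1 [66.0, 93.0] [111.0, 452.0]
0.6 [73.0, 434.0] [391.0, 257.0]
0.8 [68.0, 348.0] [349.0, 225.0]
1 [63.0, 247.0] [295.0, 200.0]
1.2 [58.0, 136.0] [231.0, 186.0]
hinge -1 [545.0, 74.0] [39.0, 231.0]
0.6 [616.0, 412.0] [287.0, 49.0]
0.8 [624.0, 326.0] [248.0, 15.0]
1 [628.0, 225.0] [198.0, -11.0]
1.2 [629.0, 113.0] [139.0, -27.0]
```

```bash
cat >> h.py <<'E'
yaw=0.1729;bx=np.array([np.cos(yaw),np.sin(yaw),0]);by=np.array([-bx[1],bx[0],0]);bz=np.array([0,0,1.]);O=np.array([566.8,.9,0])
def phi(s): R=s["tcp_rot"];return np.arctan2(R[1,0],R[0,0])
def go(P,ph=None):
    s=state();d=s["tcp_rot"].T@(np.asarray(P,float)-s["position"])/1000
    print("shift",d.round(4).tolist(),"turn",0 if ph is None else round(float(phi(s)-ph),4),"pos",s["position"].round(1).tolist(),"phi",round(float(phi(s)),4),"t",round(s["time_s"],2),"F",s["force"].round(2).tolist(),"gap",round(s["finger_gap"],1))
E
python3 - <<'E'
from h import *
P=O-21*bx
print(P)
go(P+300*bz); go(P+225*bz)
E
```

```text
[546.11311012  -2.71283642   0.        ]
shift [0.5102, -0.4302, -0.0946] turn 0 pos [220.1, -585.0, 205.4] phi 0.3598 t 0.45 F [-0.6, 0.56, -0.17] gap 94.3
shift [0.5102, -0.4302, -0.0196] turn 0 pos [220.1, -585.0, 205.4] phi 0.3598 t 0.45 F [-0.6, 0.56, -0.17] gap 94.3
```

step_arm(rows=[[0,[0.025,-0.021,-0.03],0],[0,[0.055,-0.047,-0.06],0],[0,[0.09,-0.076,-0.08],0],[0,[0.127,-0.107,-0.095],0],[0,[0.164,-0.139,-0.095],0],[0,[0.201,-0.17,-0.095],0],[0,[0.238,-0.201,-0.095],0],[0,[0.275,-0.232,-0.095],0],[0,[0.312,-0.263,-0.095],0],[0,[0.349,-0.294,-0.095],0]])

```text
time_s: 1.45
position: [443.8, -185.1, 300.8]
tcp_rot: [[0.936, 0.352, 0.001], [0.352, -0.936, -0.0], [0.0, 0.001, -1.0]]
force: [1.1, -0.7, 1.1]
finger_gap: 17.5
```

```bash
python3 - <<'E'
from h import *
P=O-21*bx
go(P+300*bz); go(P+212*bz)
E
```

```text
shift [0.16, -0.1347, 0.0007] turn 0 pos [443.8, -185.1, 300.8] phi 0.3596 t 1.45 F [1.14, -0.72, 1.05] gap 17.5
shift [0.1599, -0.1347, 0.0887] turn 0 pos [443.8, -185.1, 300.8] phi 0.3596 t 1.45 F [1.14, -0.72, 1.05] gap 17.5
```

step_arm(rows=[[0,[0.037,-0.031,0],0],[0,[0.074,-0.062,0],0],[0,[0.111,-0.093,0],0],[0,[0.145,-0.122,0],0],[0,[0.16,-0.135,0.01],0],[0,[0.16,-0.135,0.035],0],[0,[0.16,-0.135,0.06],0],[0,[0.16,-0.135,0.075],0],[0,[0.16,-0.135,0.085],0],[0,[0.16,-0.135,0.085],0]])

```text
time_s: 2.45
position: [545.0, -4.3, 214.6]
tcp_rot: [[0.936, 0.352, -0.001], [0.352, -0.936, 0.0], [-0.001, -0.001, -1.0]]
force: [-0.1, 0.8, 0.2]
finger_gap: 0.2
```

```bash
python3 - <<'E'
from h import *
P=O-21*bx
go(P+69*bz)
t=camera("top")["img"][:,:,::-1];s=camera("scene")["img"][:,:,::-1]
cv2.imwrite("pics/b.png",np.hstack([cv2.resize(t[120:250,290:430],None,fx=2.8,fy=2.8),cv2.resize(s[100:230,240:380],None,fx=2.8,fy=2.8)]))
E
```

```text
shift [0.0018, -0.001, 0.1456] turn 0 pos [545.0, -4.3, 214.6] phi 0.3598 t 2.45 F [-0.07, 0.8, 0.15] gap 0.2
```

View pics/b.png

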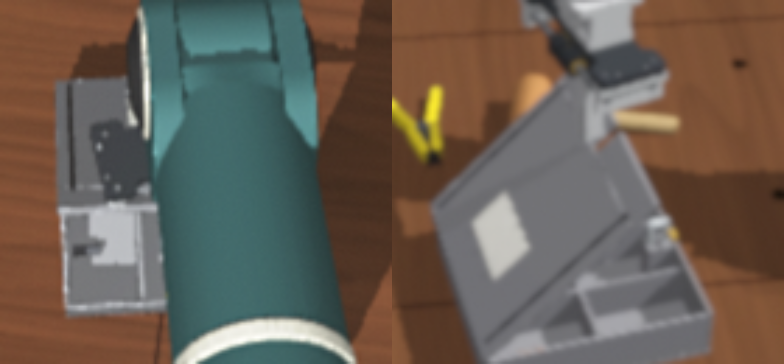

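The gripper is over the lid at left-panel (120,160), with the fingers just above its top face. Next I push it down.

step_arm(rows=[[0,[0,0,0.012],0],[0,[0,0,0.026],0],[0,[0,0,0.04],0],[0,[0,0,0.054],0],[0,[0,0,0.068],0],[0,[0,0,0.082],0],[0,[0,0,0.096],0],[0,[0,0,0.11],0],[0,[0,0,0.122],0],[0,[0,0,0.132],0]])

```text
time_s: 3.55
position: [545.2, -4.2, 82.3]
tcp_rot: [[0.936, 0.352, -0.001], [0.352, -0.936, 0.0], [-0.001, -0.0, -1.0]]
force: [-0.5, 0.2, 1.3]
finger_gap: 0.4
```

step_arm(rows=[[0,[0,0,0.004],0],[0,[0,0,0.008],0],[0,[0,0,0.01],0],[0,[0,0,0.0115],0],[0,[0,0,0.0125],0],[0,[0,0,0.0135],0],[0,[0,0,0.014],0],[0,[0,0,0.0145],0],[0,[0,0,0.015],0],[0,[0,0,0.015],0]])

```text
time_s: 4.55
position: [545.5, -4.2, 68.4]
tcp_rot: [[0.936, 0.352, 0.0], [0.352, -0.936, 0.0], [0.0, -0.0, -1.0]]
force: [-0.5, -0.0, 0.1]
finger_gap: 0.4
```

step_arm(rows=[[0,[0,0,0.0005],0],[0,[0,0,0.001],0],[0,[0,0,0.0015],0],[0,[0,0,0.002],0],[0,[0,0,0.0025],0],[0,[0,0,0.0025],0],[0,[0,0,0.0025],0],[0,[0,0,0.0025],0],[0,[0,0,0.0025],0],[0,[0,0,0.0025],0]])

```text
time_s: 5.55
position: [545.7, -4.2, 67.8]
tcp_rot: [[0.936, 0.352, 0.001], [0.352, -0.936, -0.001], [0.0, 0.001, -1.0]]
force: [-15.4, -1.3, 40.0]
finger_gap: 0.3
```

```bash
python3 - <<'E'
from h import *
P=O-21*bx
go(P+69*bz)
s=camera("scene")["img"][:,:,::-1]
cv2.imwrite("pics/c.png",cv2.resize(s[100:250,230:400],None,fx=4,fy=4))
E
```

```text
shift [0.0009, -0.0013, -0.0012] turn 0 pos [545.7, -4.2, 67.8] phi 0.3598 t 5.55 F [-15.38, -1.32, 39.96] gap 0.3
```

View pics/c.png

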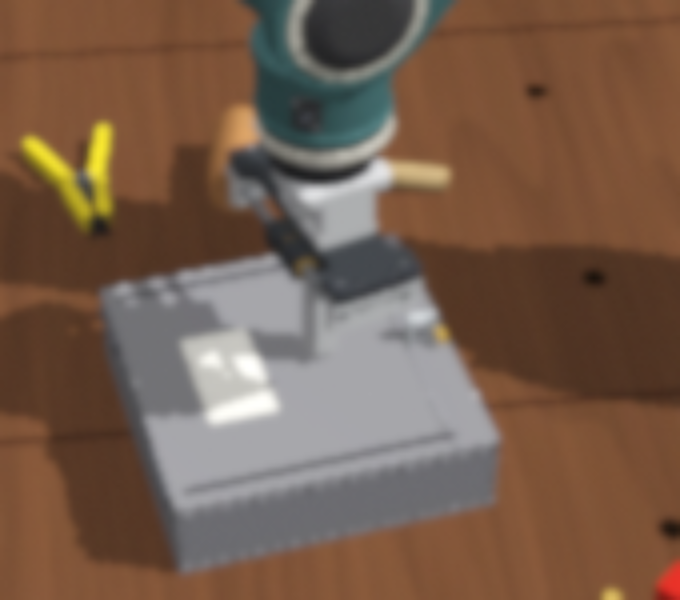

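The picture shows the lid shut flat and the staple standing through it at crop (425,320). Next: lift and look at the staple with the wrist camera.

```bash
python3 - <<'E'
from h import *
go([412,-36,100])
E
```

```text
shift [-0.1363, -0.0173, -0.0322] turn 0 pos [545.7, -4.2, 67.8] phi 0.3597 t 5.6 F [-15.39, -1.58, 40.52] gap 0.2
```

step_arm(rows=[[0,[0,0,-0.015],0],[0,[0,0,-0.04],0],[0.5,[-0.025,-0.005,-0.05],0],[0.5,[-0.065,-0.01,-0.05],0],[0.5,[-0.105,-0.015,-0.05],0],[0.5,[-0.136,-0.017,-0.05],0],[0.5,[-0.136,-0.017,-0.04],0],[0.5,[-0.136,-0.017,-0.032],0],[0.5,[-0.136,-0.017,-0.032],0],[0.5,[-0.136,-0.017,-0.032],0]])

```text
time_s: 6.6
position: [412.7, -35.7, 97.8]
tcp_rot: [[0.936, 0.353, -0.0], [0.353, -0.936, 0.001], [-0.0, -0.001, -1.0]]
force: [0.2, 0.6, 0.1]
finger_gap: 46.9
```

```bash
python3 - <<'E'
from h import *
s=state();c=camera("wrist");cv2.imwrite("pics/w1.png",c["img"][:,:,::-1])
np.save("w1.npy",c["img"])
S=O-100*bx+76*bz;print(s["position"],s["force"],S,wproj(c,s,S),wproj(c,s,S+13*bz))
cv2.imwrite("pics/w1c.png",cv2.resize(c["img"][100:250,240:440,::-1],None,fx=4,fy=4,interpolation=cv2.INTER_CUBIC))
E
```

```text
[412.71826838 -35.69175428  97.7777411 ] [0.19497114 0.56869304 0.05103556] [468.29100056 -16.30398295  76.        ] [321.13298128 139.87119316] [321.24100834 141.18376114]
```

View pics/w1.png

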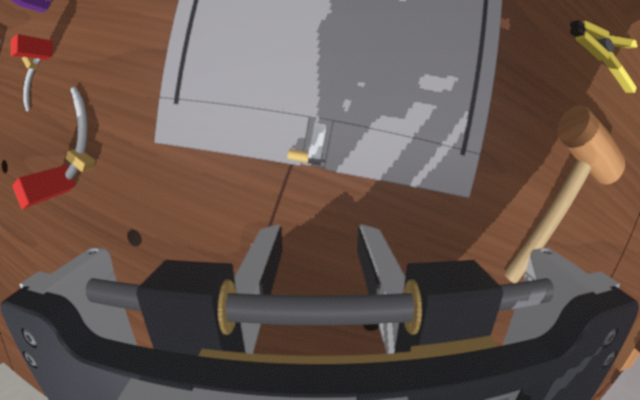

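View pics/w1c.png

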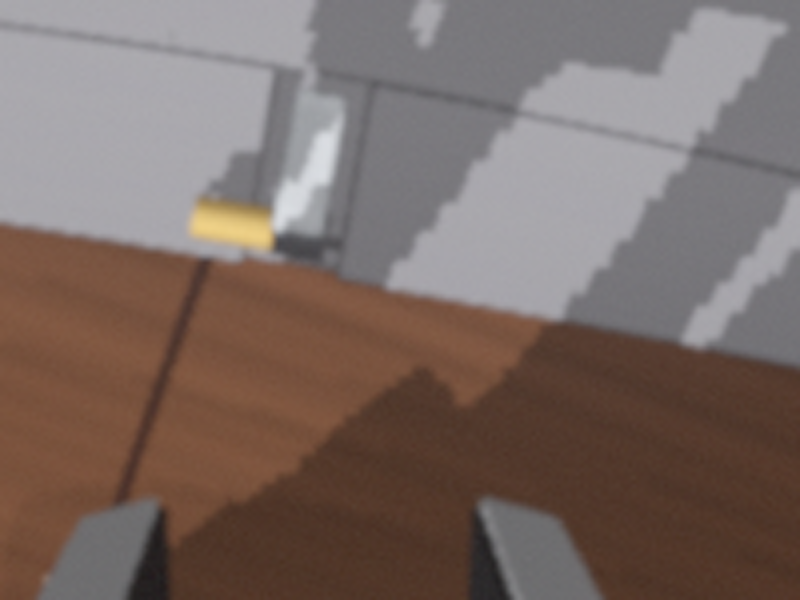

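```bash
python3 - <<'E'
from h import *
s=state();c=camera("wrist")
f=lambda x,y:(240+x/4,100+y/4)
A=[wonz(c,s,*f(*p),89) for p in [(296,93),(346,97),(328,238),(276,234)]]
for a in A: print(a.round(1))
m=np.mean(A,0);print("staple",m.round(1), "pred",(O-100*bx).round(1))
d=(A[0]+A[1]-A[2]-A[3])/2;print("len",np.linalg.norm(d[:2]),"yaw",np.arctan2(d[1],d[0]))
L=wonz(c,s,155,143,68);R=wonz(c,s,470,196,68);d=L-R;print("lid front",L.round(1),R.round(1),np.linalg.norm(d),"yaw",np.arctan2(-d[0],d[1]))
M=(L+R)/2;print("staple from lid",(M+20*bx).round(1))
print("stud",wonz(c,s,*f(192,222),75),wonz(c,s,*f(275,230),75), np.linalg.norm(wonz(c,s,*f(192,222),75)-wonz(c,s,*f(275,230),75)))
# pin A from here
E
```

```text
[477.   -8.4  89. ]
[479.  -15.7  89. ]
[457.9 -20.7  89. ]
[455.7 -13.1  89. ]
staple [467.4 -14.5  89. ] pred [468.3 -16.3   0. ]
len 21.739667871993987 yaw 0.22637421929333623
lid front [426.1  99.5  68. ] [ 471.3 -135.7   68. ] 239.50849500354008 yaw 0.18965068394742493
staple from lid [468.4 -14.7  68. ]
stud [4.51022733e+02 4.08715522e-01 7.50000000e+01] [454.5118217  -12.86498291  75.        ] 13.724606119260391
```

```bash
sed -i 's/yaw=0.1729/yaw=0.18/' h.py; python3 - <<'E'
from h import *
go([394,317,125],.47)
E
```

```text
shift [0.1069, -0.3367, -0.0268] turn -0.1096 pos [412.7, -35.8, 98.0] phi 0.3604 t 6.7 F [0.16, -0.33, -0.22] gap 47.0
```

step_arm(rows=[[0.5,[0.013,-0.04,-0.01],-0.01],[0.5,[0.027,-0.083,-0.02],-0.02],[0.5,[0.041,-0.128,-0.027],-0.035],[0.5,[0.055,-0.173,-0.027],-0.05],[0.5,[0.069,-0.218,-0.027],-0.065],[0.5,[0.083,-0.262,-0.027],-0.08],[0.5,[0.096,-0.303,-0.027],-0.1],[0.5,[0.107,-0.337,-0.027],-0.11],[0.5,[0.107,-0.337,-0.027],-0.11],[0.5,[0.107,-0.337,-0.027],-0.11]])

```text
time_s: 7.7
position: [393.3, 317.5, 124.8]
tcp_rot: [[0.891, 0.454, -0.001], [0.454, -0.891, 0.0], [-0.001, -0.001, -1.0]]
force: [-0.6, -1.5, -0.6]
finger_gap: 47.1
```

```bash
python3 - <<'E'
from h import *
s=state();c=camera("wrist");cv2.imwrite("pics/w2.png",c["img"][:,:,::-1])
go([469,333,100])
cv2.imwrite("pics/w2c.png",cv2.resize(c["img"][60:240,240:440,::-1],None,fx=3.3,fy=3.3,interpolation=cv2.INTER_CUBIC))
E
```

```text
shift [0.0747, 0.0195, 0.0248] turn 0 pos [393.6, 316.5, 124.8] phi 0.4698 t 7.75 F [-0.78, 0.03, -0.73] gap 46.9
```

View pics/w2.png

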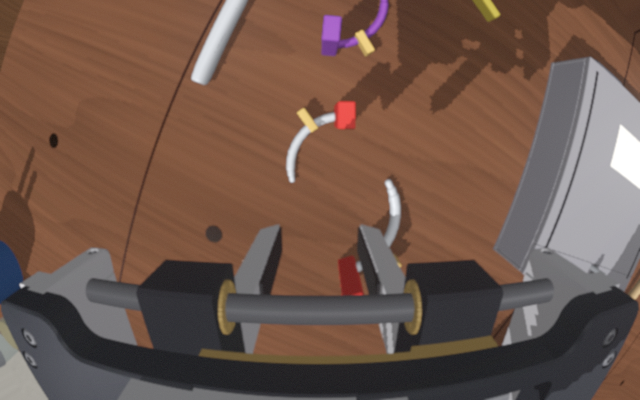

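View pics/w2c.png

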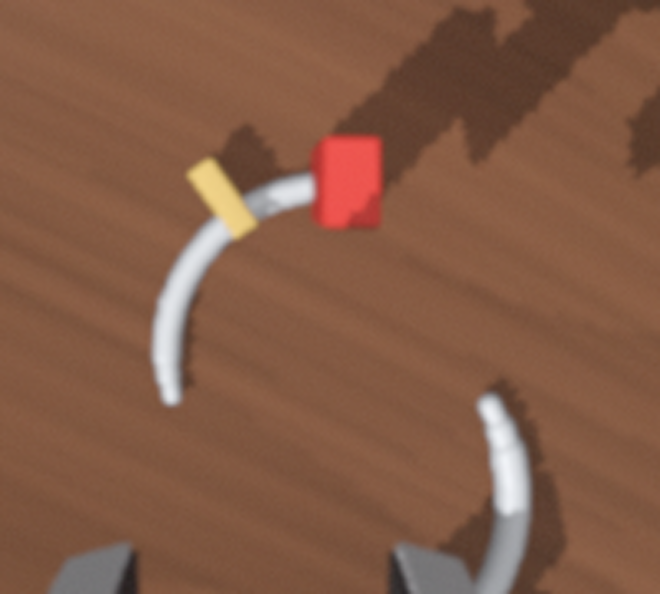

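```bash
cat > pinfit.py <<'E'
from h import *
from scipy.optimize import least_squares
s=state();c=camera("wrist");im=c["img"].astype(int)
mx=im.max(2);mn=im.min(2)
m=((mx-mn)<40)&(mn>120);m[:60]=0;m[190:]=0;m[:,:270]=0;m[:,345:]=0
n,l,st,_=cv2.connectedComponentsWithStats(m.astype(np.uint8));print(st[1:])
vs,us=np.nonzero(m)
P=np.array([wonz(c,s,u,v,4)[:2] for u,v in zip(us,vs)])
r=least_squares(lambda p:np.hypot(*(P-p[:2]).T)-50,[424,310],loss="soft_l1");print("centre",r.x,"rms",np.sqrt(np.mean(r.fun**2)))
r3=least_squares(lambda p:np.hypot(*(P-p[:2]).T)-p[2],[424,310,50]);print("free",r3.x)
a=np.degrees(np.arctan2(P[:,1]-r.x[1],P[:,0]-r.x[0]));print("angles",np.percentile(a,[0,1,50,99,100]),np.sort(a)[-8:])
red=((im[:,:,0]>120)&(im[:,:,1]<90)&(im[:,:,2]<90)).astype(np.uint8);red[150:]=0
k,_=max(((x,0) for x in cv2.findContours(red,0,1)[0]),key=lambda x:cv2.contourArea(x[0]))
print("red rect",cv2.minAreaRect(k))
f=lambda x,y:(240+x/3.3,60+y/3.3)
T=[wonz(c,s,*f(*p),60) for p in [(325,137),(383,136),(381,228),(327,228)]]
print(np.round(T,1)); h=np.mean(T,0);print("handle top c",h)
for e in(T[1]-T[0],T[2]-T[3],T[0]-T[3],T[1]-T[2]):print(np.linalg.norm(e),np.degrees(np.arctan2(e[1],e[0])))
print("handle ang",np.degrees(np.arctan2(h[1]-r.x[1],h[0]-r.x[0])),np.hypot(*(h[:2]-r.x[:2])))
E
python3 pinfit.py
```

```text
[[313 113  21  13 177]
 [285 126  24  57 514]]
centre [425.90217843 310.61986321] rms 2.4462036468650816
free [425.89458357 310.860299    49.73526942]
angles [ 34.09639845  35.12640444  86.98684408 132.93681278 134.68236776] [132.90472823 133.22557373 133.55864979 133.66300705 133.90466165
 133.99043799 134.32999924 134.68236776]
red rect ((107.0, 74.5), (149.0, 214.0), 90.0)
[[477.6 342.2  60. ]
 [484.3 330.1  60. ]
 [464.4 320.4  60. ]
 [458.5 331.8  60. ]]
handle top c [471.19799322 331.11684856  60.        ]
13.774598941161424 -61.03779505600455
12.901049297213667 -62.3472895801221
21.78643605864316 28.388828226585524
22.107304773302264 26.123276433396285
handle ang 24.347412421950978 49.71757481492976
```

```bash
python3 - <<'E'
from h import *
go([471,331.5,27],.485)
E
```

```text
shift [0.0758, 0.021, 0.0979] turn -0.0162 pos [393.9, 316.0, 124.9] phi 0.4688 t 7.8 F [0.56, -0.14, -0.3] gap 47.2
```

step_arm(rows=[[0.5,[0.03,0.008,0],-0.01],[0.5,[0.06,0.017,0],-0.016],[0.5,[0.076,0.021,0.005],-0.016],[0.5,[0.076,0.021,0.02],-0.016],[0.5,[0.076,0.021,0.045],-0.016],[0.5,[0.076,0.021,0.07],-0.016],[0.5,[0.076,0.021,0.088],-0.016],[0.5,[0.076,0.021,0.098],-0.016],[0.5,[0.076,0.021,0.098],-0.016],[0.3,[0.076,0.021,0.098],-0.016]])

```text
time_s: 8.8
position: [471.0, 332.5, 27.5]
tcp_rot: [[0.884, 0.467, 0.0], [0.467, -0.884, 0.0], [0.0, -0.0, -1.0]]
force: [0.6, -0.5, 0.7]
finger_gap: 41.8
```

```bash
python3 - <<'E'
from h import *
s=state();c=camera("wrist");cv2.imwrite("pics/w3.png",c["img"][:,:,::-1])
go([471,331.5,27],.485)
E
```

```text
shift [-0.0008, 0.001, 0.0008] turn 0.0006 pos [471.2, 332.7, 27.8] phi 0.4856 t 8.85 F [-0.24, 0.12, -0.21] gap 38.5
```

View pics/w3.png

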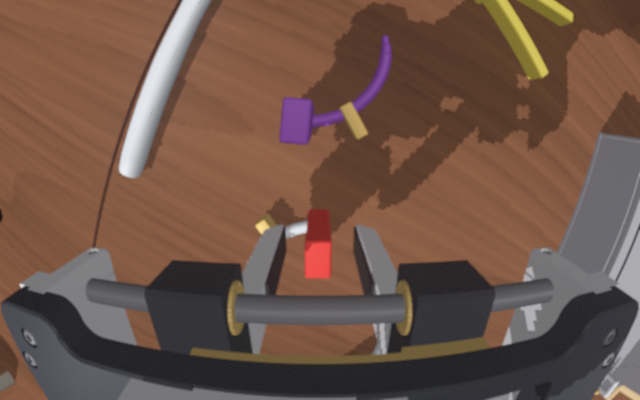

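The red handle stands between the fingers at (317,245), so I close.

step_arm(rows=[[0,[0,0,0],0],[0,[0,0,0],0],[0,[0,0,0],0],[0,[0,0,0],0],[0,[0,0,0],0],[0,[0,0,0],0],[0,[0,0,0],0],[0,[0,0,0],0],[0,[0,0,0],0],[0,[0,0,0],0]])

```text
time_s: 9.85
position: [471.0, 332.7, 27.2]
tcp_rot: [[0.884, 0.467, 0.0], [0.467, -0.884, 0.0], [0.0, -0.0, -1.0]]
force: [-0.4, -1.1, 6.6]
finger_gap: 13.9
```

step_arm(rows=[[0,[0,0,-0.005],0],[0,[0,0,-0.015],0],[0,[0,0,-0.035],0],[0,[0,0,-0.06],0],[0,[0,0,-0.085],0],[0,[0,0,-0.1],0],[0,[0,0,-0.11],0],[0,[0,0,-0.11],0],[0,[0,0,-0.11],0],[0,[0,0,-0.11],0]])

```text
time_s: 10.85
position: [470.5, 332.3, 135.9]
tcp_rot: [[0.884, 0.467, -0.001], [0.467, -0.884, -0.001], [-0.002, -0.0, -1.0]]
force: [0.6, -0.4, -1.9]
finger_gap: 13.7
```

```bash
python3 - <<'E'
from h import *
s=state();c=camera("wrist");cv2.imwrite("pics/w4.png",c["img"][:,:,::-1])
cv2.imwrite("pics/w4c.png",cv2.resize(c["img"][170:290,220:380,::-1],None,fx=5,fy=5,interpolation=cv2.INTER_CUBIC))
go([471,331.5,27],.485);print(s["torque"])
sc=camera("scene")["img"][:,:,::-1]
cv2.imwrite("pics/s4.png",cv2.resize(sc[180:320,270:430],None,fx=4.5,fy=4.5,interpolation=cv2.INTER_CUBIC))
E
```

```text
shift [0.0002, 0.001, 0.109] turn 0.0009 pos [470.5, 332.3, 136.0] phi 0.4859 t 10.9 F [0.5, -0.23, -1.13] gap 13.6
[-0.04017002 -0.03528666  0.0418573 ]
```

View pics/w4c.png

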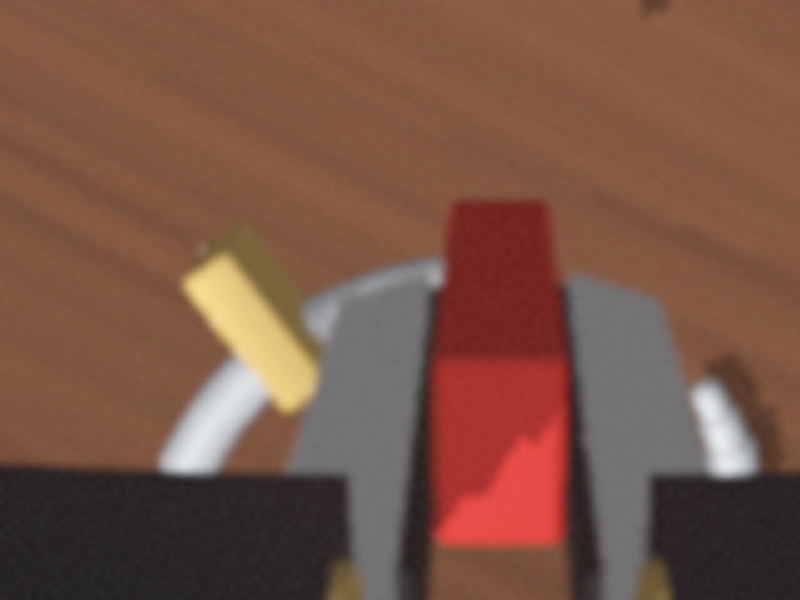

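View pics/s4.png

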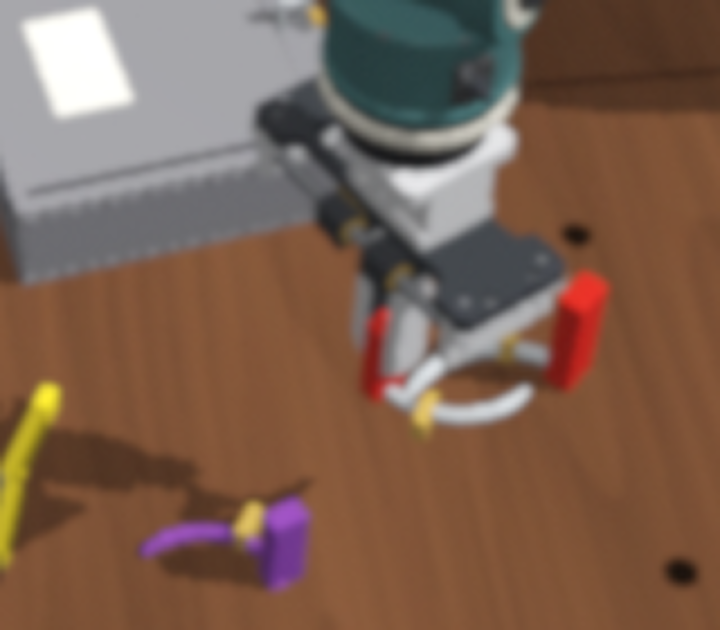

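```bash
python3 - <<'E'
from h import *
c=camera("wrist");s={"tcp_rot":np.eye(3),"position":np.zeros(3)}
f=lambda x,y:(220+x/5,170+y/5)
for p,z in [((435,357),-33),((565,357),-33),((567,545),-33),((432,545),-33),((452,203),27),((547,203),27),((188,282),11),((228,250),11),((290,413),11),((318,385),11)]:
    print(p,wonz(c,s,*f(*p),z).round(1))
E
```

```text
(435, 357) [ 11.1  -6.1 -33. ]
(565, 357) [ 11.1   7.2 -33. ]
(567, 545) [-10.9   7.7 -33. ]
(432, 545) [-10.8  -6.7 -33. ]
(452, 203) [ 9.6 -6.  27. ]
(547, 203) [ 9.6  7.2 27. ]
(188, 282) [  3.4 -40.5  11. ]
(228, 250) [  7.9 -34.9  11. ]
(290, 413) [-15.3 -27.7  11. ]
(318, 385) [-11.1 -23.7  11. ]
```

The pin is held with the handle centred, to within 0.4 mm by the collar and handle. Next I carry it to the start of the insertion arc, with the handle 60° round and the tip about 10 mm short of the staple.

```bash
cat >> h.py <<'E'
ST=np.array([467.9,-14.7,0]);C=ST+50*bx
def arc(b,c=None): # handle pos and phi at box angle b (deg)
    a=yaw+np.radians(b);return (C if c is None else c)+50*np.array([np.cos(a),np.sin(a),0]),a
E
python3 - <<'E'
from h import *
p,a=arc(58);print(p,a);go(p+125*bz,a)
E
```

```text
[535.56878648  40.71237819   0.        ] 1.1922909661567112
shift [-0.0788, 0.2883, 0.0113] turn -0.7064 pos [470.6, 332.5, 136.3] phi 0.4859 t 11.0 F [-0.03, -0.52, -1.91] gap 13.8
```

step_arm(rows=[[0,[-0.008,0.028,0],-0.06],[0,[-0.018,0.066,0],-0.15],[0,[-0.029,0.106,0],-0.25],[0,[-0.04,0.146,0],-0.35],[0,[-0.051,0.186,0],-0.45],[0,[-0.062,0.226,0],-0.55],[0,[-0.072,0.262,0],-0.65],[0,[-0.079,0.288,0],-0.706],[0,[-0.079,0.288,0],-0.706],[0,[-0.079,0.288,0],-0.706]])

```text
time_s: 12.0
position: [535.4, 40.9, 136.7]
tcp_rot: [[0.372, 0.928, -0.0], [0.928, -0.372, 0.0], [0.0, -0.001, -1.0]]
force: [0.0, 1.5, -1.0]
finger_gap: 14.1
```

```bash
python3 - <<'E'
from h import *
s=state();c=camera("wrist");cv2.imwrite("pics/w5.png",c["img"][:,:,::-1])
p,a=arc(58);go(p+98*bz,a)
print(wproj(c,s,ST+76*bz),wproj(c,s,ST+89*bz))
E
```

```text
shift [-0.0009, 0.0007, 0.0388] turn -0.0007 pos [535.3, 41.8, 136.8] phi 1.1916 t 12.05 F [-0.7, -0.77, -1.46] gap 13.9
[273.15399415 291.15416222] [271.17871632 298.8286724 ]
```

View pics/w5.png

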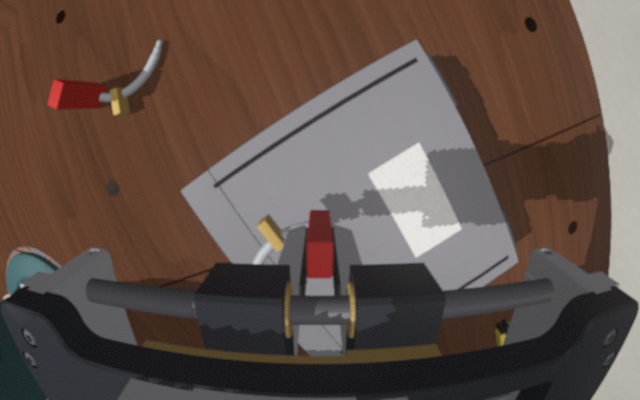

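The wrist view shows the pin over the lid, with the staple hidden behind the gripper. I lower it to about 3 mm above the lid and check in the scene view.

step_arm(rows=[[0,[-0.001,0.001,0.005],0],[0,[-0.001,0.001,0.013],0],[0,[-0.001,0.001,0.022],0],[0,[-0.001,0.001,0.03],0],[0,[-0.001,0.001,0.036],0],[0,[-0.001,0.001,0.0385],0],[0,[-0.001,0.001,0.0385],0],[0,[-0.001,0.001,0.0385],0],[0,[-0.001,0.001,0.0385],0],[0,[-0.001,0.001,0.0385],0]])

```text
time_s: 13.05
position: [536.2, 39.7, 98.7]
tcp_rot: [[0.37, 0.929, 0.0], [0.929, -0.37, -0.0], [0.0, 0.0, -1.0]]
force: [-0.2, 0.2, -1.2]
finger_gap: 13.8
```

```bash
python3 - <<'E'
from h import *
p,a=arc(58);go(p+98*bz,a)
s=camera("scene");t=camera("top")
k=np.array([300,145]);cv2.imwrite("pics/s5.png",cv2.resize(s["img"][145:220,290:390,::-1],None,fx=8,fy=8,interpolation=cv2.INTER_CUBIC))
cv2.imwrite("pics/t5.png",cv2.resize(t["img"][150:250,300:420,::-1],None,fx=6,fy=6,interpolation=cv2.INTER_CUBIC))
q,_=arc(58+104);print("pred tip scene crop",(proj(s,q+75*bz)-[290,145])*8,"staple",(proj(s,ST+76*bz)-[290,145])*8,(proj(s,ST+89*bz)-[290,145])*8,"topcrop tip",(proj(t,q+75*bz)-[300,150])*6,(proj(t,ST+89*bz)-[300,150])*6)
E
```

```text
shift [0.0007, -0.001, 0.0007] turn -0.0006 pos [536.2, 39.7, 98.7] phi 1.1917 t 13.05 F [-0.17, 0.21, -1.15] gap 13.8
pred tip scene crop [364.38828225 322.56048608] staple [357.47002327 292.39498974] [358.97508544 266.95501802] topcrop tip [295.07862656 420.77074437] [329.22888087 419.79474834]
```

View pics/s5.png

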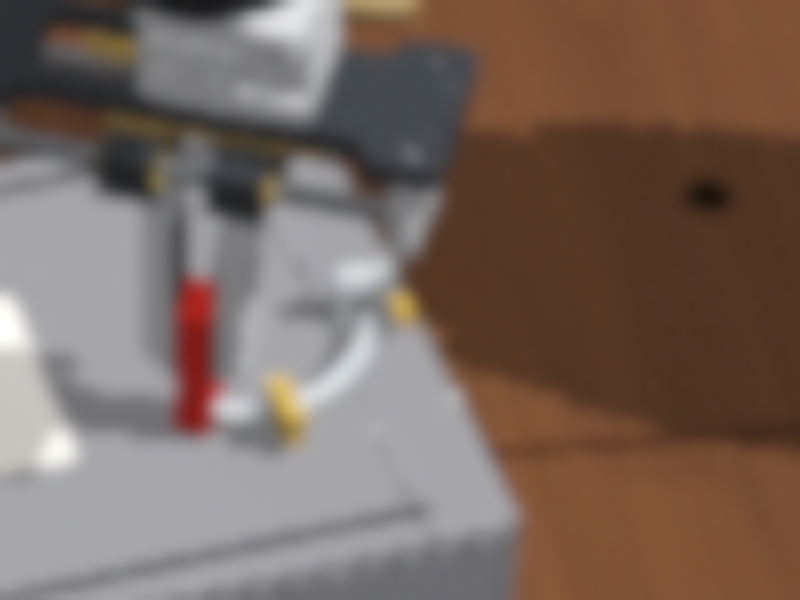

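View pics/t5.png

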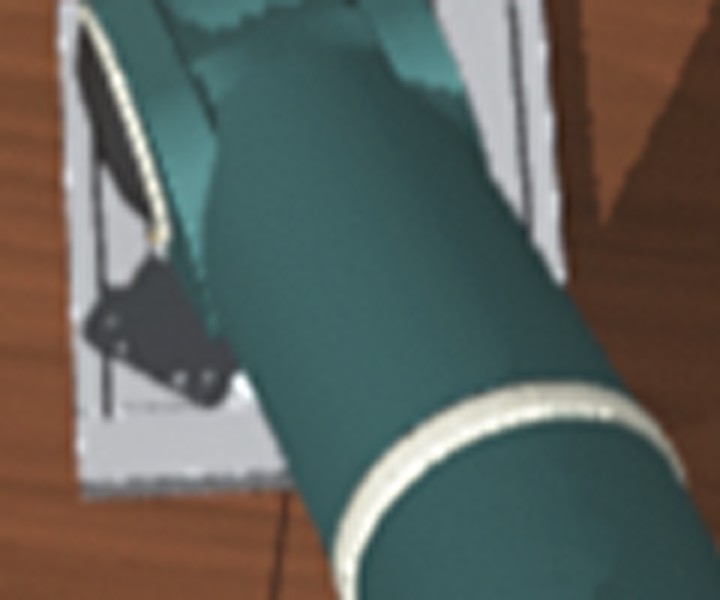

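```bash
python3 - <<'E'
from h import *
p,a=arc(58)
for i in range(4): go(p+97*bz,a);camera("top")
E
```

```text
shift [0.0007, -0.0009, 0.0016] turn -0.0006 pos [536.2, 39.7, 98.6] phi 1.1917 t 13.15 F [-0.19, -0.26, -1.37] gap 13.6
shift [0.0007, -0.0009, 0.0016] turn -0.0005 pos [536.1, 39.7, 98.6] phi 1.1918 t 13.2 F [0.33, 0.88, -0.91] gap 13.7
shift [0.0007, -0.0009, 0.0015] turn -0.0005 pos [536.1, 39.7, 98.5] phi 1.1918 t 13.25 F [-0.75, -0.34, -1.28] gap 13.7
shift [0.0007, -0.0009, 0.0015] turn -0.0005 pos [536.1, 39.7, 98.5] phi 1.1917 t 13.3 F [0.22, -0.68, -1.23] gap 13.9
```

step_arm(rows=[[0,[0.0007,-0.0009,0.0015],0],[0,[0.0007,-0.0024,0.0015],-0.03],[0,[0.0006,-0.0039,0.0015],-0.06],[0,[0.0005,-0.0054,0.0015],-0.09],[0,[0.0003,-0.0069,0.0015],-0.12],[0,[0.0001,-0.0084,0.0015],-0.15],[0,[-0.0001,-0.0099,0.0015],-0.18],[0,[-0.0004,-0.0113,0.0015],-0.21],[0,[-0.0007,-0.0128,0.0015],-0.24],[0,[-0.0007,-0.0128,0.0015],-0.24]])

```text
time_s: 14.35
position: [523.7, 43.8, 96.9]
tcp_rot: [[0.137, 0.991, -0.0], [0.991, -0.137, 0.0], [0.0, -0.0, -1.0]]
force: [-0.4, 0.2, -1.5]
finger_gap: 14.1
```

```bash
python3 - <<'E'
from h import *
p,a=arc(58+np.degrees(.24));go(p+97*bz,a)
s=camera("scene")
cv2.imwrite("pics/s6.png",cv2.resize(s["img"][155:205,300:360,::-1],None,fx=12,fy=12,interpolation=cv2.INTER_CUBIC))
go(p+97*bz,a);print(state()["torque"])
E
```

```text
shift [0.0, 0.0003, -0.0001] turn 0.0011 pos [523.7, 43.8, 96.9] phi 1.4334 t 14.35 F [-0.4, 0.23, -1.49] gap 14.1
shift [0.0, 0.0002, -0.0001] turn -0.0004 pos [523.8, 43.8, 96.9] phi 1.4319 t 14.4 F [0.65, 0.7, -1.52] gap 14.0
[-0.08743829 -0.09488506 -0.01411462]
```

View pics/s6.png

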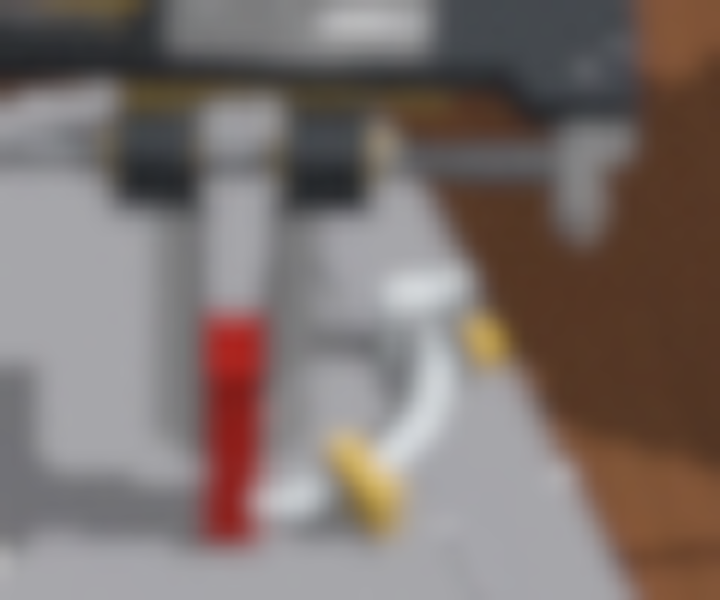

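The bar end sits at the staple mouth, crop (432,330), centred under the staple top at (427,290), and there is no force. I continue along the arc.

step_arm(rows=[[0,[0,-0.0012,0],-0.025],[0,[-0.0001,-0.0025,0],-0.05],[0,[-0.0001,-0.0037,0],-0.075],[0,[-0.0002,-0.005,0],-0.1],[0,[-0.0004,-0.0062,0],-0.125],[0,[-0.0006,-0.0075,0],-0.15],[0,[-0.0008,-0.0087,0],-0.175],[0,[-0.001,-0.0099,0],-0.2],[0,[-0.001,-0.0099,0],-0.2],[0,[-0.001,-0.0099,0],-0.2]])

```text
time_s: 15.4
position: [514.0, 44.2, 96.9]
tcp_rot: [[-0.061, 0.998, -0.0], [0.998, 0.061, 0.0], [0.0, -0.0, -1.0]]
force: [0.1, -0.3, -1.8]
finger_gap: 13.6
```

```bash
python3 - <<'E'
from h import *
p,a=arc(58+np.degrees(.44));go(p+97*bz,a)
s=camera("scene")
cv2.imwrite("pics/s7.png",cv2.resize(s["img"][155:205,300:360,::-1],None,fx=12,fy=12,interpolation=cv2.INTER_CUBIC))
go(p+97*bz,a);print(state()["torque"])
E
```

```text
shift [0.0, 0.0, -0.0001] turn -0.0008 pos [514.0, 44.2, 96.9] phi 1.6315 t 15.4 F [0.09, -0.29, -1.81] gap 13.6
shift [0.0, 0.0, -0.0001] turn -0.0009 pos [514.0, 44.2, 96.9] phi 1.6313 t 15.45 F [0.37, 0.21, -1.28] gap 13.7
[ 0.04069751 -0.13131429  0.06523939]
```

View pics/s7.png

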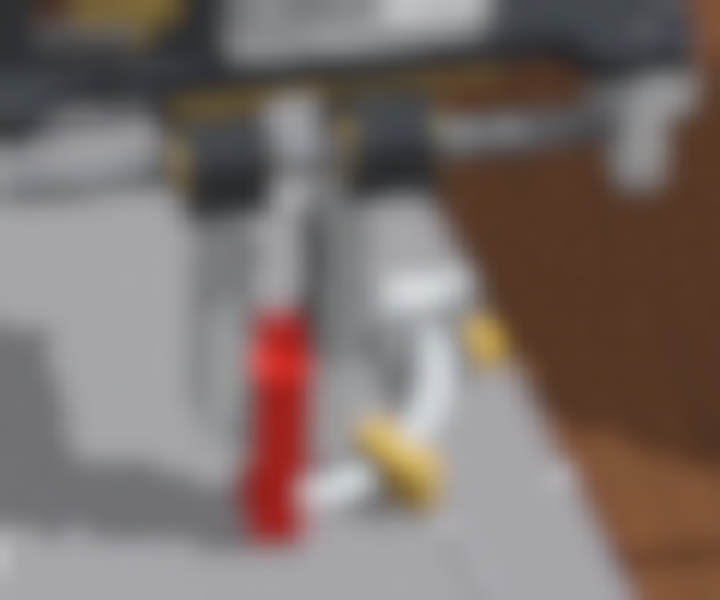

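step_arm(rows=[[0,[0,-0.0017,0],-0.035],[0,[-0.0001,-0.0035,0],-0.07],[0,[-0.0003,-0.0052,0],-0.105],[0,[-0.0005,-0.007,0],-0.14],[0,[-0.0008,-0.0087,0],-0.175],[0,[-0.0011,-0.0104,0],-0.21],[0,[-0.0015,-0.0121,0],-0.245],[0,[-0.0019,-0.0138,0],-0.28],[0,[-0.0022,-0.0148,0],-0.3],[0,[-0.0022,-0.0148,0],-0.3]])

```text
time_s: 16.45
position: [499.3, 41.0, 96.9]
tcp_rot: [[-0.353, 0.936, -0.0], [0.936, 0.353, 0.0], [0.0, -0.0, -1.0]]
force: [0.4, 0.6, -2.0]
finger_gap: 13.9
```

```bash
python3 - <<'E'
from h import *
p,a=arc(58+np.degrees(.74));go(p+97*bz,a)
s=camera("scene")
cv2.imwrite("pics/s8.png",cv2.resize(s["img"][155:205,300:360,::-1],None,fx=12,fy=12,interpolation=cv2.INTER_CUBIC))
go(p+97*bz,a);print(state()["torque"])
E
```

```text
shift [-0.0001, 0.0001, -0.0001] turn -0.0006 pos [499.3, 41.0, 96.9] phi 1.9317 t 16.45 F [0.39, 0.61, -1.99] gap 13.9
shift [-0.0001, 0.0, -0.0] turn -0.0013 pos [499.4, 41.1, 97.0] phi 1.931 t 16.5 F [0.12, -0.41, -1.28] gap 13.9
[ 0.02629547 -0.16122416 -0.0060573 ]
```

View pics/s8.png

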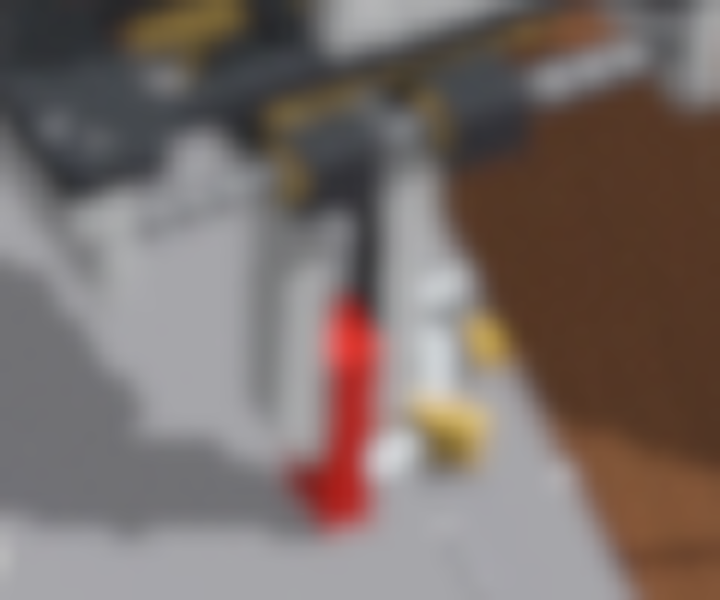

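step_arm(rows=[[0,[0,-0.0017,0],-0.035],[0,[-0.0001,-0.0035,0],-0.07],[0,[-0.0003,-0.0052,0],-0.105],[0,[-0.0005,-0.007,0.0003],-0.14],[0,[-0.0008,-0.0087,0.0006],-0.175],[0,[-0.0011,-0.0104,0.0009],-0.21],[0,[-0.0015,-0.0121,0.0012],-0.245],[0,[-0.0018,-0.0133,0.0012],-0.27],[0,[-0.0018,-0.0133,0.0012],-0.27],[0,[-0.0018,-0.0133,0.0012],-0.27]])

```text
time_s: 17.5
position: [487.6, 34.8, 95.8]
tcp_rot: [[-0.589, 0.808, -0.0], [0.808, 0.589, 0.0], [0.0, 0.0, -1.0]]
force: [0.0, 0.0, -3.3]
finger_gap: 13.7
```

```bash
cat > chk.py <<'E'
from h import *
import sys
d=float(sys.argv[1]);z=float(sys.argv[2])
p,a=arc(58+np.degrees(d));go(p+z*bz,a)
F=[];
for i in range(int(sys.argv[3])):
    camera("top");s=state();F.append(np.r_[s["force"],s["torque"]])
F=np.mean(F,0);R=s["tcp_rot"]
print("F tool",(R.T@F[:3]).round(2),"M tool",(R.T@F[3:]).round(3), "pin-dir push (tool y)",round(float(F[:3]@R[:,1]),2))
p,a=arc(58+np.degrees(d));go(p+z*bz,a)
E
python3 chk.py 1.01 95.7 4
```

```text
shift [-0.0001, -0.0001, 0.0001] turn -0.0015 pos [487.6, 34.8, 95.8] phi 2.2008 t 17.5 F [0.02, 0.02, -3.31] gap 13.7
F tool [-0.29  0.05  1.51] M tool [-0.117 -0.08  -0.02 ] pin-dir push (tool y) 0.05
shift [-0.0001, -0.0001, 0.0001] turn -0.0009 pos [487.6, 34.8, 95.8] phi 2.2014 t 17.7 F [-0.92, -0.13, -1.32] gap 13.5
```

step_arm(rows=[[0,[0,-0.0005,0],-0.01],[0,[0,-0.001,0],-0.02],[0,[0,-0.0015,0],-0.03],[0,[0,-0.002,0],-0.04],[0,[-0.0001,-0.0025,0],-0.05],[0,[-0.0001,-0.003,0],-0.06],[0,[-0.0001,-0.0035,0],-0.07],[0,[-0.0002,-0.004,0],-0.08],[0,[-0.0002,-0.0045,0],-0.09],[0,[-0.0002,-0.0045,0],-0.09]])

```text
time_s: 18.7
position: [484.0, 31.9, 95.7]
tcp_rot: [[-0.661, 0.751, -0.0], [0.751, 0.661, 0.0], [0.0, -0.0, -1.0]]
force: [-0.7, 0.5, -1.1]
finger_gap: 13.7
```

```bash
cat >> chk.py <<'E'
print("F box",round(float(F[:3]@bx),2),round(float(F[:3]@by),2),round(float(F[2]),2))
E
python3 chk.py 1.10 95.7 4
```

```text
shift [-0.0001, 0.0, 0.0] turn 0.0 pos [484.0, 31.9, 95.7] phi 2.2923 t 18.7 F [-0.65, 0.53, -1.1] gap 13.7
F tool [0.08 0.14 1.44] M tool [-0.108 -0.062 -0.009] pin-dir push (tool y) 0.14
shift [-0.0001, -0.0, 0.0] turn -0.0005 pos [484.0, 31.9, 95.7] phi 2.2918 t 18.9 F [-0.21, 0.82, -2.25] gap 13.9
F box 0.08 0.14 -1.44
```

step_arm(rows=[[0,[0,-0.0001,0],-0.002],[0,[0,-0.0002,0],-0.004],[0,[0,-0.0003,0],-0.006],[0,[0,-0.0004,0],-0.008],[0,[0,-0.0005,0],-0.01],[0,[0,-0.0005,0],-0.01],[0,[0,-0.0005,0],-0.01],[0,[0,-0.0005,0],-0.01],[0,[0,-0.0005,0],-0.01],[0,[0,-0.0005,0],-0.01]])

```text
time_s: 19.9
position: [483.6, 31.6, 95.7]
tcp_rot: [[-0.668, 0.744, -0.0], [0.744, 0.668, 0.0], [0.0, -0.0, -1.0]]
force: [-0.2, -1.2, -1.2]
finger_gap: 13.9
```

step_arm(rows=[[0,[0,-0.0001,0],-0.002],[0,[0,-0.0002,0],-0.004],[0,[0,-0.0003,0],-0.006],[0,[0,-0.0004,0],-0.008],[0,[0,-0.0005,0],-0.01],[0,[0,-0.0005,0],-0.01],[0,[0,-0.0005,0],-0.01],[0,[0,-0.0005,0],-0.01],[0,[0,-0.0005,0],-0.01],[0,[0,-0.0005,0],-0.01]])

```text
time_s: 20.9
position: [483.3, 31.2, 95.8]
tcp_rot: [[-0.675, 0.738, -0.0], [0.738, 0.675, 0.0], [0.0, 0.0, -1.0]]
force: [-0.6, -0.4, -1.5]
finger_gap: 13.7
```

step_arm(rows=[[0,[0,-0.0001,0],-0.002],[0,[0,-0.0002,0],-0.004],[0,[0,-0.0003,0],-0.006],[0,[0,-0.0004,0],-0.008],[0,[0,-0.0005,0],-0.01],[0,[0,-0.0005,0],-0.01],[0,[0,-0.0005,0],-0.01],[0,[0,-0.0005,0],-0.01],[0,[0,-0.0005,0],-0.01],[0,[0,-0.0005,0],-0.01]])

```text
time_s: 21.9
position: [482.9, 30.9, 95.7]
tcp_rot: [[-0.682, 0.731, -0.0], [0.731, 0.682, 0.0], [0.0, -0.0, -1.0]]
force: [0.0, 0.1, -1.1]
finger_gap: 13.7
```

```bash
python3 - <<'E'
from h import *
s=camera("scene")
cv2.imwrite("pics/s9.png",cv2.resize(s["img"][155:205,300:360,::-1],None,fx=12,fy=12,interpolation=cv2.INTER_CUBIC))
E
python3 chk.py 1.13 95.7 2
```

```text
shift [-0.0001, -0.0, 0.0] turn -0.0005 pos [482.9, 30.9, 95.7] phi 2.3218 t 21.95 F [-0.64, 1.22, -1.44] gap 14.0
F tool [-0.47 -0.19  1.35] M tool [-0.097 -0.067  0.004] pin-dir push (tool y) -0.19
shift [-0.0001, -0.0001, 0.0001] turn -0.0004 pos [482.9, 30.9, 95.8] phi 2.3219 t 22.05 F [0.43, -0.31, -1.16] gap 14.2
F box 0.09 -0.5 -1.35
```

View pics/s9.png

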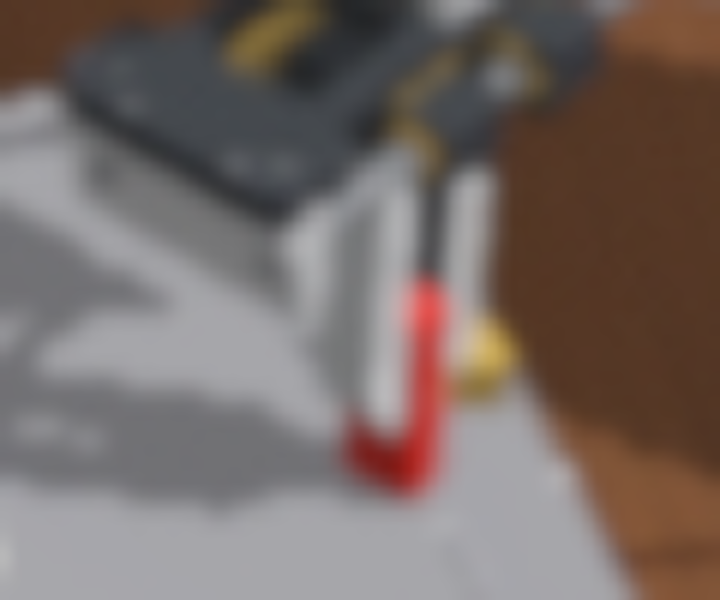

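The collar is nearly over the stud, crop (485,350), and there is no contact force yet. I continue in 0.5 mm steps.

step_arm(rows=[[0,[0,-0.0001,0],-0.002],[0,[0,-0.0002,0],-0.004],[0,[0,-0.0003,0],-0.006],[0,[0,-0.0004,0],-0.008],[0,[0,-0.0005,0],-0.01],[0,[0,-0.0005,0],-0.01],[0,[0,-0.0005,0],-0.01],[0,[0,-0.0005,0],-0.01],[0,[0,-0.0005,0],-0.01],[0,[0,-0.0005,0],-0.01]])

```text
time_s: 23.05
position: [482.5, 30.6, 95.8]
tcp_rot: [[-0.69, 0.724, -0.0], [0.724, 0.69, 0.0], [0.0, 0.0, -1.0]]
force: [0.2, 0.1, -1.4]
finger_gap: 13.9
```

step_arm(rows=[[0,[0,-0.0001,0],-0.002],[0,[0,-0.0002,0],-0.004],[0,[0,-0.0003,0],-0.006],[0,[0,-0.0004,0],-0.008],[0,[0,-0.0005,0],-0.01],[0,[0,-0.0005,0],-0.01],[0,[0,-0.0005,0],-0.01],[0,[0,-0.0005,0],-0.01],[0,[0,-0.0005,0],-0.01],[0,[0,-0.0005,0],-0.01]])

```text
time_s: 24.05
position: [482.2, 30.2, 95.7]
tcp_rot: [[-0.697, 0.717, -0.0], [0.717, 0.697, 0.0], [0.0, 0.0, -1.0]]
force: [-0.0, 0.6, -1.0]
finger_gap: 14.0
```

step_arm(rows=[[0,[0,-0.0001,0],-0.002],[0,[0,-0.0002,0],-0.004],[0,[0,-0.0003,0],-0.006],[0,[0,-0.0004,0],-0.008],[0,[0,-0.0005,0],-0.01],[0,[0,-0.0005,0],-0.01],[0,[0,-0.0005,0],-0.01],[0,[0,-0.0005,0],-0.01],[0,[0,-0.0005,0],-0.01],[0,[0,-0.0005,0],-0.01]])

```text
time_s: 25.05
position: [481.8, 29.9, 95.8]
tcp_rot: [[-0.704, 0.71, -0.0], [0.71, 0.704, 0.0], [0.0, 0.0, -1.0]]
force: [0.7, -0.8, -2.3]
finger_gap: 13.5
```

step_arm(rows=[[0,[0,-0.0001,0],-0.002],[0,[0,-0.0002,0],-0.004],[0,[0,-0.0003,0],-0.006],[0,[0,-0.0004,0],-0.008],[0,[0,-0.0005,0],-0.01],[0,[0,-0.0005,0],-0.01],[0,[0,-0.0005,0],-0.01],[0,[0,-0.0005,0],-0.01],[0,[0,-0.0005,0],-0.01],[0,[0,-0.0005,0],-0.01]])

```text
time_s: 26.05
position: [481.5, 29.6, 95.8]
tcp_rot: [[-0.711, 0.703, 0.0], [0.703, 0.711, 0.0], [0.0, 0.0, -1.0]]
force: [1.6, 3.6, -1.4]
finger_gap: 14.1
```

```bash
python3 chk.py 1.17 95.7 4
```

```text
shift [-0.0002, -0.0001, 0.0001] turn -0.0004 pos [481.5, 29.6, 95.8] phi 2.3618 t 26.05 F [1.64, 3.55, -1.38] gap 14.1
F tool [2.54 3.48 1.42] M tool [-1.011  0.553  0.106] pin-dir push (tool y) 3.48
shift [-0.0002, -0.0001, 0.0001] turn -0.0004 pos [481.5, 29.6, 95.8] phi 2.3619 t 26.25 F [0.57, 4.82, -1.67] gap 14.0
F box 1.4 4.08 -1.42
```

Contact is felt: 4.1 N along box +y. I lower the pin onto the lid gently before the final push.

step_arm(rows=[[0,[0,0,0.0002],0],[0,[0,0,0.0004],0],[0,[0,0,0.0006],0],[0,[0,0,0.0006],0],[0,[0,0,0.0006],0],[0,[0,0,0.0006],0],[0,[0,0,0.0006],0],[0,[0,0,0.0006],0],[0,[0,0,0.0006],0],[0,[0,0,0.0006],0]])

```text
time_s: 27.25
position: [481.5, 29.6, 95.2]
tcp_rot: [[-0.711, 0.703, 0.0], [0.703, 0.711, 0.0], [0.0, 0.0, -1.0]]
force: [0.7, 4.6, 2.6]
finger_gap: 13.2
```

```bash
python3 chk.py 1.17 95.1 4
```

```text
shift [-0.0001, -0.0001, 0.0001] turn -0.0005 pos [481.5, 29.6, 95.2] phi 2.3618 t 27.25 F [0.73, 4.59, 2.63] gap 13.2
F tool [ 2.48  4.06 -3.48] M tool [-1.     0.707  0.105] pin-dir push (tool y) 4.06
shift [-0.0001, -0.0001, 0.0001] turn -0.0005 pos [481.5, 29.6, 95.2] phi 2.3618 t 27.45 F [1.57, 3.88, 3.37] gap 13.9
F box 1.9 4.35 3.48
```

step_arm(rows=[[0,[0,0,-0.0002],0],[0,[0,0,-0.0002],0],[0,[0,-0.0001,-0.0002],-0.002],[0,[0,-0.0002,-0.0002],-0.004],[0,[0,-0.0003,-0.0002],-0.005],[0,[0,-0.0003,-0.0002],-0.005],[0,[0,-0.0003,-0.0002],-0.005],[0,[0,-0.0003,-0.0002],-0.005],[0,[0,-0.0003,-0.0002],-0.005],[0,[0,-0.0003,-0.0002],-0.005]])

```text
time_s: 28.45
position: [481.3, 29.5, 95.3]
tcp_rot: [[-0.715, 0.7, 0.0], [0.7, 0.715, 0.0], [0.0, 0.0, -1.0]]
force: [1.6, 5.5, 0.4]
finger_gap: 13.6
```

```bash
python3 chk.py 1.175 95.3 4
```

```text
shift [-0.0002, -0.0002, 0.0] turn -0.0004 pos [481.3, 29.5, 95.3] phi 2.3669 t 28.45 F [1.64, 5.55, 0.43] gap 13.6
F tool [ 3.2   5.54 -0.19] M tool [-1.535  0.754  0.099] pin-dir push (tool y) 5.54
shift [-0.0002, -0.0002, 0.0] turn -0.0005 pos [481.3, 29.5, 95.3] phi 2.3668 t 28.65 F [2.17, 5.93, 0.63] gap 13.7
F box 2.67 5.81 0.2
```

step_arm(rows=[[0,[0,-0.0001,0],-0.002],[0,[0,-0.0002,0],-0.004],[0,[0,-0.0003,0],-0.006],[0,[0,-0.0004,0],-0.008],[0,[0,-0.0004,0],-0.008],[0,[0,-0.0004,0],-0.008],[0,[0,-0.0004,0],-0.008],[0,[0,-0.0004,0],-0.008],[0,[0,-0.0004,0],-0.008],[0,[0,-0.0004,0],-0.008]])

```text
time_s: 29.65
position: [481.1, 29.6, 95.4]
tcp_rot: [[-0.72, 0.694, 0.0], [0.694, 0.72, 0.001], [0.0, 0.001, -1.0]]
force: [0.8, 7.6, 1.0]
finger_gap: 14.0
```

```bash
python3 chk.py 1.183 95.3 4
```

```text
shift [-0.0004, -0.0005, 0.0001] turn -0.0003 pos [481.1, 29.6, 95.4] phi 2.375 t 29.65 F [0.82, 7.59, 1.0] gap 14.0
F tool [ 4.24  7.31 -0.56] M tool [-1.891  1.066  0.185] pin-dir push (tool y) 7.31
shift [-0.0004, -0.0005, 0.0001] turn -0.0002 pos [481.1, 29.6, 95.4] phi 2.3751 t 29.85 F [2.03, 8.13, 0.59] gap 14.0
F box 3.45 7.71 0.57
```

step_arm(rows=[[0,[0,-0.0001,0],-0.002],[0,[0,-0.0001,0],-0.002],[0,[0,-0.0001,0],-0.002],[0,[0,-0.0001,0],-0.002],[0,[0,-0.0001,0],-0.002],[0,[0,-0.0001,0],-0.002],[0,[0,-0.0001,0],-0.002],[0,[0,-0.0001,0],-0.002],[0,[0,-0.0001,0],-0.002],[0,[0,-0.0001,0],-0.002]])

```text
time_s: 30.85
position: [481.1, 29.6, 95.4]
tcp_rot: [[-0.722, 0.692, 0.0], [0.692, 0.722, 0.001], [0.0, 0.001, -1.0]]
force: [1.9, 7.3, 0.7]
finger_gap: 13.6
```

```bash
python3 chk.py 1.185 95.3 4
```

```text
shift [-0.0004, -0.0006, 0.0001] turn -0.0002 pos [481.1, 29.6, 95.4] phi 2.377 t 30.85 F [1.93, 7.27, 0.73] gap 13.6
F tool [ 4.89  6.9  -0.48] M tool [-2.008  1.13   0.176] pin-dir push (tool y) 6.9
shift [-0.0005, -0.0006, 0.0001] turn -0.0002 pos [481.1, 29.6, 95.4] phi 2.3771 t 31.05 F [0.55, 8.64, 0.76] gap 13.7
F box 2.72 8.0 0.49
```

The push reads about 8.4 N normal to the collar, inside 7–10. I release gently.

step_arm(rows=[[0.15,[0,0,0],0],[0.17,[0,0,0],0],[0.19,[0,0,0],0],[0.22,[0,0,0],0],[0.25,[0,0,0],0],[0.28,[0,0,0],0],[0.3,[0,0,0],0],[0.3,[0,0,0],0],[0.3,[0,0,0],0],[0.3,[0,0,0],0]])

```text
time_s: 32.05
position: [480.9, 29.0, 95.3]
tcp_rot: [[-0.722, 0.692, -0.0], [0.692, 0.722, 0.0], [0.0, 0.0, -1.0]]
force: [0.9, 0.3, -0.5]
finger_gap: 28.4
```

```bash
python3 chk.py 1.185 95.3 1; python3 - <<'E'
from h import *
c=camera("wrist");cv2.imwrite("pics/w10.png",c["img"][:,:,::-1])
E
```

```text
shift [-0.0001, -0.0, 0.0] turn -0.0004 pos [480.9, 29.0, 95.3] phi 2.3769 t 32.05 F [0.93, 0.32, -0.53] gap 28.4
F tool [-0.86 -0.56  0.02] M tool [-0.038 -0.064  0.005] pin-dir push (tool y) -0.56
shift [-0.0001, -0.0, 0.0] turn -0.0005 pos [480.9, 28.9, 95.3] phi 2.3768 t 32.1 F [0.23, -1.0, -0.02] gap 28.2
F box 0.05 -1.02 -0.02
```

View pics/w10.png

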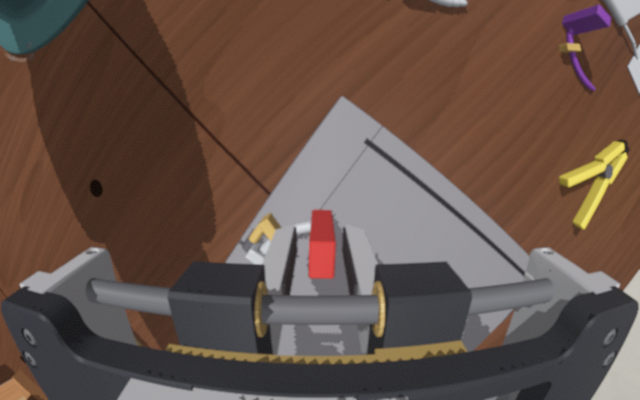

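The handle stands free between the open fingers at (320,245). I lift away and inspect.

step_arm(rows=[[0.3,[0,0,-0.003],0],[0.3,[0,0,-0.01],0],[0.3,[0,0,-0.025],0],[0.3,[0,0,-0.045],0],[0.3,[-0.005,0,-0.075],0],[0.3,[-0.03,-0.01,-0.1],0],[0.3,[-0.065,-0.02,-0.11],0],[0.3,[-0.09,-0.03,-0.11],0],[0.3,[-0.09,-0.03,-0.11],0],[0.3,[-0.09,-0.03,-0.11],0]])

```text
time_s: 33.15
position: [525.0, -55.0, 206.1]
tcp_rot: [[-0.721, 0.693, 0.0], [0.693, 0.721, 0.0], [0.0, 0.001, -1.0]]
force: [-0.5, -0.5, -0.1]
finger_gap: 28.4
```

```bash
python3 - <<'E'
from h import *
s=state();c=camera("wrist");cv2.imwrite("pics/w11.png",c["img"][:,:,::-1]);go([0,0,0])
u,v=wproj(c,s,ST+76*bz).astype(int);print(u,v)
cv2.imwrite("pics/w11c.png",cv2.resize(c["img"][max(v-60,0):v+60,u-80:u+80,::-1],None,fx=5,fy=5,interpolation=cv2.INTER_CUBIC))
sc=camera("scene");cv2.imwrite("pics/s11.png",sc["img"][:,:,::-1]);cv2.imwrite("pics/s11c.png",cv2.resize(sc["img"][155:215,300:380,::-1],None,fx=9,fy=9,interpolation=cv2.INTER_CUBIC))
E
```

```text
shift [0.4165, -0.324, 0.2059] turn 0 pos [524.8, -54.3, 206.0] phi 2.3775 t 33.2 F [-1.05, -0.01, 0.04] gap 28.2
309 123
```

View pics/w11c.png

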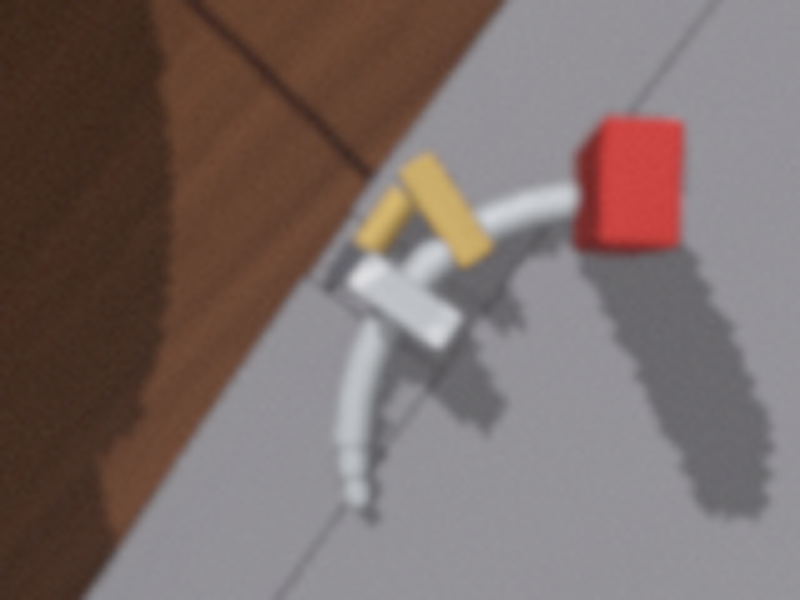

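View pics/s11c.png

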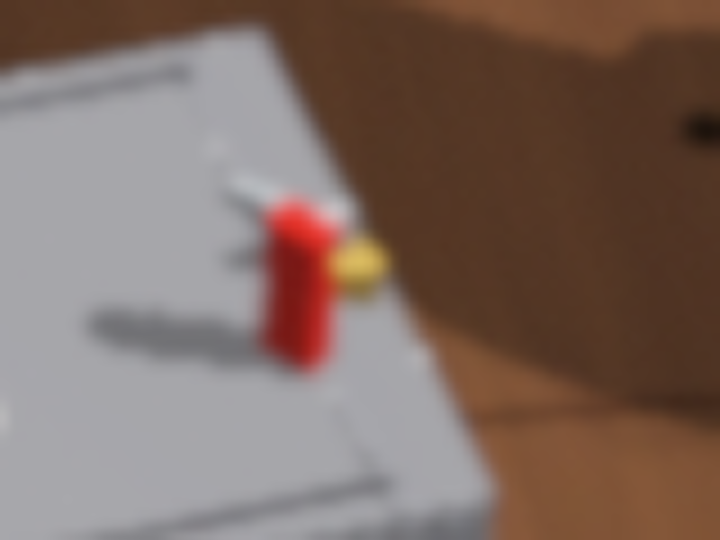

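View pics/s11.png

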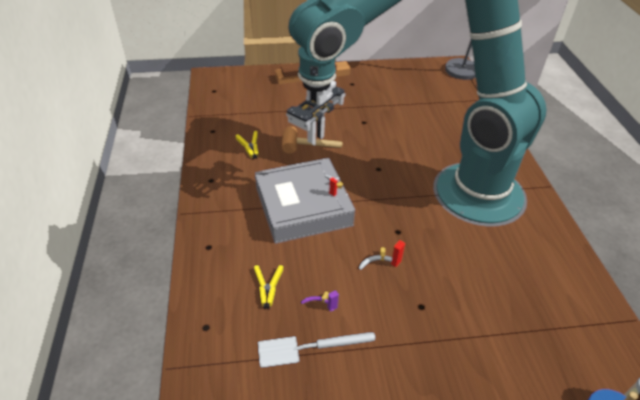

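The wrist crop shows the bar through the staple with its tip at (355,490). The collar touches the stud at (405,195) and the handle is upright at (640,185). In the scene view the other items are where they were, so I hand in.

```bash
python3 -c "
from workcell import hand_in
print(hand_in())"
```

```text
the job is handed in; nothing more can be done
None
```

The lid is shut and locked, and I handed the job in at about 33 s of the 72 s allowed.

- **Lid:** I pushed it down until it was flat. The last push read 40 N at the wrist through the closed fingertips, far more than the 5 N needed. That equals the 40 N limit for the gripper's body, though the fingertips made the contact.
- **Pin:** I took the smaller red pin and turned it through the staple along its arc. I felt no side force until the collar met the stud, with the handle about 55° short of the staple.
- **Push on the stop:** I lowered the pin onto the lid, then pressed the collar on the stop. The push averaged about 8.4 N along the collar's normal, and 8.0 N along the stud axis. These come from the wrist force, so friction in the staple could make the true push slightly different.
- **Last checks:** After release and lift-off, the wrist picture shows the bar through the staple, the collar touching the stud and the red handle upright. The scene picture shows the mallet, spatula and both clamps where they were. I judged the pin to be flat from the pictures and the contact force only.

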